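# Clip the snap-hook mandrel onto the tool stand's eye

### The job

Take the ring mandrel with the blue snap hook out of its wooden block and clip it onto the brass eye of the tool stand: press the orange sprung gate against the eye's front bar until the bar is inside and the gate has snapped shut, then let the mandrel hang freely and still from the eye. Press gently, so that the eye is never loaded with more than 12 N, and leave everything else on the bench where it lies.

Things in the scene. Friction and masses are not known exactly. Their poses are not given: they have to be found in the camera images.
- hook_tab (a point): Centre of the blue grip tab on top of the snap-hook mandrel (one rigid piece, 0.15-0.33 kg, upright in the block; its foot is 180.5 mm lower). Tab: 34 mm wide (its x), 10 thick (its y: grasp across this), 35 tall (z up). Below it: hook frame of 10 mm round blue bar, spine on the -x side, mouth on the +x side, frame bottom at z -92; then a tapered steel mandrel 13 to 21 mm thick.
- hook_seat (a point): Point in the hook, 29.5 mm straight below hook_tab, where the centre of an 8 mm bar lies when it carries the hook in its arched top. Same axes as the tab. The spine's inner face is 9 mm to -x. The nose, 8 mm thick, comes down on the +x side to a round end at x +16 mm, 39.5 mm below hook_tab (inner face x +12), so a bar below the nose stops against it 43.5 mm below hook_tab.
- hook_mouth (a point): Point in the mouth, on the shut gate's centre line: x +15 mm, z -47.5 mm from hook_tab, 25 mm above the gate's pivot, 8 mm below the nose's end. An 8 mm bar coming in level with it from +x touches the gate with its centre 7 mm out (+x) of it, is behind the nose from 7 to 8 mm in (-x), and has the gate on its stop about 10 mm in; entering more than 4 mm lower, the stop comes too soon.
- gate (a joint): Orange sprung gate: round bar 6 mm thick, 30 mm long from its pivot at the mouth's foot up to its free end under the nose. 0 rad = shut; swings inward only (free end to the spine), value growing, to a hard stop at 0.64. Its spring shuts it. At hook_mouth it yields from about 1.4 N, needs about 4 N (6 N with friction) at 0.6 rad; beyond the stop the force climbs steeply.
- block: Fixed wooden block 75 x 75 x 45 mm with a round hole 22 mm wide and 35 mm deep, in which the mandrel's foot stands loosely, upright. Lift the mandrel straight up by 40 mm or more to free it. Origin: under its centre, on the bench.
- stand: Fixed tool stand: dark base 100 mm square, 20 mm round post, on it a black clamp 32 x 30 x 28 mm. Origin on the bench under the post; its -x is the front, z up. The hook goes on from the front: tab x along the stand's +x, gate against the eye's front bar; then lowered, so that the bar slides up off the gate's end, the gate snaps shut and the arch comes down on the bar.
- stand_ref (a point): Point on the post's axis 200 mm above the bench, stand's axes. A rigid brass eye, a level D loop of 8 mm round bar, stands out of the clamp to -x. Its front bar is straight, 44 mm long, along y, centred on y 0; opening behind it 45 mm deep, 36 wide. Clamp and eye are set anew each time, tightly, and not reported: bar centre 72 to 108 mm out from here and up to 6 mm higher or lower; find it by touch or sight.
- dish: Bystander: white ceramic dish 72 mm wide, 26 mm high; origin under its centre.
- bangle: Bystander: brass bangle 62 mm wide, 12 mm high, lying flat; origin under its centre.
- jar: Bystander: amber jar 52 mm wide, 60 mm high; origin under its centre.
- hammer: Bystander: small hammer 200 mm long, lying; its x along the handle.
- burnisher: Bystander: burnisher with a handle, 160 mm long, lying; its x along it.
- wax: Bystander: green wax block 50 x 35 x 22 mm; origin under its centre.
Not all that is in view belongs to the job. What is shaped like the part that bears hook_tab but purple or turquoise is not meant.

How it is judged:
By the outcome, as a careful person would: the job done as asked, in the order asked, and still so for the second after the job is handed in, with the robot touching nothing.
It also fails if it takes over 61 s, if anything falls off the work surface, if the arm or the gripper's body presses on something with over 40 N, if the wrist force passes 120 N, or if a joint passes its speed limit or range.

### The arm

A 7-joint arm with a two-finger parallel gripper is mounted at the origin on the work surface. World frame = base frame: x ahead of the robot, y to its left, z up, the work surface at z = 0. Lengths are in mm, angles in rad, forces in N, time in s.
With the tool pointing down it reaches from about 400 to 900 mm from the base axis. Payload 5.6 kg.
Tool frame: the origin (TCP) lies at the very end of the fingers, on their centre line; the grasp point (between the pads) lies 19 mm behind it (arm.tcp_to_grasp is the z of the grasp point in the tool frame, in mm); z points along the fingers, y is the direction in which the jaws open and shut (so a half turn about z gives the same grasp; the last joint's range is limited). The gripper opens to 92 mm and grips with 3 to 60 N. Pads are 20 mm wide; open, the fingers measure 128 mm over their backs; the gripper's body (75 mm by 189 mm) begins 69 mm behind the grasp point.
Start: joints at [-1.163, 0.468, -0.012, 1.603, 0.006, 1.071, -0.056], TCP at [283.236, 585.053, 214.592] pointing down, gripper open.
Joint ranges: [-2.53, 2.53], [-0.31, 2.02], [-1.57, 1.55], [0.28, 2.44], [-1.29, 4.43], [0.15, 1.84], [-2.92, 2.92]. Speed limits (rad/s): [2.57, 2.57, 3.14, 3.14, 3.14, 3.14, 3.14].

### API

Orientations are given as a 3x3 rotation matrix whose columns are the frame's x, y, z axes.
In Python, from bench import arm gives the robot as it stands.
- The arm moves only by the tool servo_tool, never from a script. Its arguments are lists of equal length, an entry for each row: "xyz": the shift along the world's x, y, z in m, a list of three; "turn": the turn about the world's z in degrees; "jaw": the opening, from 0 (shut) to 1 (fully open). A call has exactly 10 rows; each row is the pose to reach, as a shift and turn from the pose commanded when the call began; what a row does not reach only later rows make up. A row lasts 1/8 s, in which the tool goes at most 62.5 mm and 10.7 degrees, less where a joint would pass 70% of its speed; a pose out of reach is approached as far as the arm can. A call with a gripper value outside its range is refused whole. The fingers move at their own pace and stop on an object; "grip_force" is the grip in N (left out, the last holds). Time passes only in rows, so rows that repeat a pose let the fingers close, or fill a call up. It gives the time, the measured TCP pose, the force and the opening at its end, in the units of the state.
- arm.get_state(): the state, without advancing time (a new reading comes with each control period).
- arm.grab_frame(name): name is "scene" or "side" or "wrist"; returns a dict with "image" (420x560x3 uint8, red, green, blue), "intrinsics" (3x3 intrinsics, pixels), "pose" (4x4, takes a point from camera to world coordinates). Camera axes: x right, y down, z forward; pixel columns grow to the right and rows downward; lengths in mm; the calibration is good to about 2 mm. The wrist camera is an equidistant fisheye: a pixel r from the principal point sees the ray r / f radians off the axis. A picture is of the moment at which its call begins. There is no depth.
- arm.hand_in(): hands the job in, once; it reports no verdict.
The state is a dict: "time": time; "joints": joint angles; "qvel": joint speeds; "joint_torque": joint torques, N m; "ee_pos": TCP position; "tool_rot": TCP orientation; "contact_force": force on the tool from outside, world axes, zero at the start; "ft_torque": the same for the moment, N m; "grip_width": finger opening in mm.
Only numpy, scipy, OpenCV 4.12 (cv2) and the standard library are available. Lean on these libraries where they do the work, as an engineer would, in place of code of your own. Each camera call takes 0.05 s, during which the arm holds its last target.

## Working session

There is one attempt and no reset: what is moved stays moved. The work goes in short steps, Python scripts to look and compute and a tool call to move; the robot and the scene stay as the last step left them, time stands still between calls to the robot, and variables do not carry over. Pictures are saved under pics/ and viewed, and the job is handed in when it is done.

Besides the shell and the picture viewer there is one more tool, called after "Call:" as name(argument=value, ...), one argument or row to a line, values as JSON. servo_tool: Moves the arm, as the interface text tells. Its arguments: {"type":"object","properties":{"xyz":{"type":"array","items":{"type":"array","items":{"type":"number"}}},"turn":{"type":"array","items":{"type":"number"}},"jaw":{"type":"array","items":{"type":"number"}},"grip_force":{"type":"number"}},"required":["xyz","turn","jaw"]}

```bash
mkdir -p pics; ls
cat > h.py <<'E'
import numpy as np, cv2, pickle
from bench import arm
def grab(n,tag):
    f=arm.grab_frame(n); pickle.dump(f,open(f'pics/{tag}.pkl','wb'))
    cv2.imwrite(f'pics/{tag}.png',cv2.cvtColor(np.asarray(f['image']),cv2.COLOR_RGB2BGR)); return f
def load(tag): return pickle.load(open(f'pics/{tag}.pkl','rb'))
def crop(tag,x0,y0,w,h,s,out):
    im=cv2.imread(f'pics/{tag}.png')[y0:y0+h,x0:x0+w]
    cv2.imwrite(f'pics/{out}.png',cv2.resize(im,None,fx=s,fy=s,interpolation=cv2.INTER_CUBIC))
def ray(f,u,v,fish=False):
    K=np.array(f['intrinsics']);P=np.array(f['pose'])
    x=(u-K[0,2])/K[0,0];y=(v-K[1,2])/K[1,1]
    if fish:
        r=np.hypot(x,y); d=np.array([np.sin(r)*x/r,np.sin(r)*y/r,np.cos(r)]) if r>0 else np.array([0,0,1.])
    else: d=np.array([x,y,1.])
    d=P[:3,:3]@d; return P[:3,3],d/np.linalg.norm(d)
def atz(f,u,v,z,fish=False):
    o,d=ray(f,u,v,fish); return o+d*(z-o[2])/d[2]
def tri(rs):
    A=np.zeros((3,3));b=np.zeros(3)
    for o,d in rs:
        M=np.eye(3)-np.outer(d,d);A+=M;b+=M@o
    p=np.linalg.solve(A,b); return p,[np.linalg.norm((np.eye(3)-np.outer(d,d))@(p-o)) for o,d in rs]
def proj(f,p,fish=False):
    K=np.array(f['intrinsics']);P=np.array(f['pose']);c=P[:3,:3].T@(np.array(p)-P[:3,3])
    if fish:
        r=np.hypot(c[0],c[1]);t=np.arctan2(r,c[2]);return K[0,2]+K[0,0]*t*c[0]/r,K[1,2]+K[1,1]*t*c[1]/r
    return K[0,2]+K[0,0]*c[0]/c[2],K[1,2]+K[1,1]*c[1]/c[2]
E
python3 - <<'E'
from h import *
np.set_printoptions(precision=3,suppress=True)
for n in ['scene','side','wrist']:
    f=grab(n,n+'0'); print(n,f['intrinsics'],f['pose'])
s=arm.get_state(); print(s); print(arm.tcp_to_grasp)
E
```

```text
pics
scene [[417.857   0.    283.646]
 [  0.    417.857 213.367]
 [  0.      0.      1.   ]] [[   0.516    0.6     -0.611 1177.617]
 [   0.857   -0.362    0.368 -367.267]
 [  -0.      -0.713   -0.701  830.111]
 [   0.       0.       0.       1.   ]]
side [[381.281   0.    278.883]
 [  0.    381.281 208.625]
 [  0.      0.      1.   ]] [[   0.714   -0.532    0.456  165.205]
 [  -0.7     -0.552    0.452 -426.182]
 [   0.011   -0.642   -0.767  830.179]
 [   0.       0.       0.       1.   ]]
wrist [[325.192   0.    280.618]
 [  0.    325.192 208.42 ]
 [  0.      0.      1.   ]] [[  0.436   0.873   0.217 223.493]
 [  0.9    -0.422  -0.108 614.058]
 [ -0.002   0.243  -0.97  382.725]
 [  0.      0.      0.      1.   ]]
{'time': 0.15, 'joints': array([-1.163,  0.468, -0.012,  1.603,  0.006,  1.071, -0.056]), 'qvel': array([-0.001, -0.003, -0.001, -0.002,  0.001,  0.001,  0.001]), 'joint_torque': array([  0.   , -52.095,  -0.013, -24.398,  -0.057,   0.015,   0.   ]), 'ee_pos': array([283.032, 584.674, 213.874]), 'tool_rot': array([[-0.9  ,  0.436, -0.   ],
       [ 0.436,  0.9  , -0.001],
       [-0.   , -0.001, -1.   ]]), 'contact_force': array([ 0.027,  0.055, -0.057]), 'ft_torque': array([-0.017,  0.056,  0.024]), 'grip_width': 92.1326614145416}
-18.700000000000003
```

View pics/scene0.png

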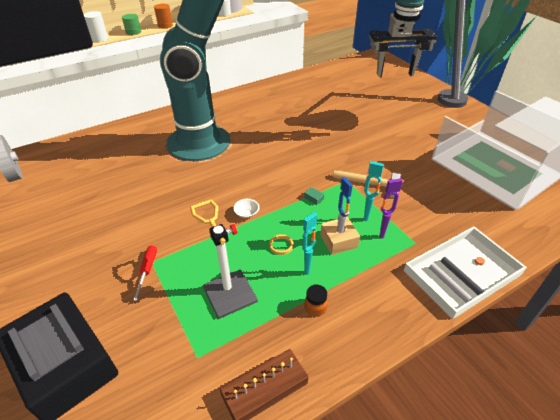

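View pics/side0.png

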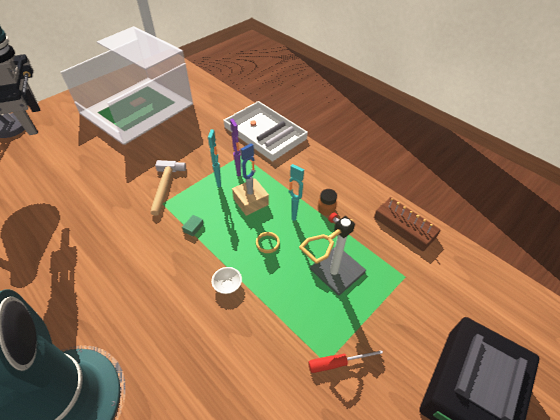

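View pics/wrist0.png

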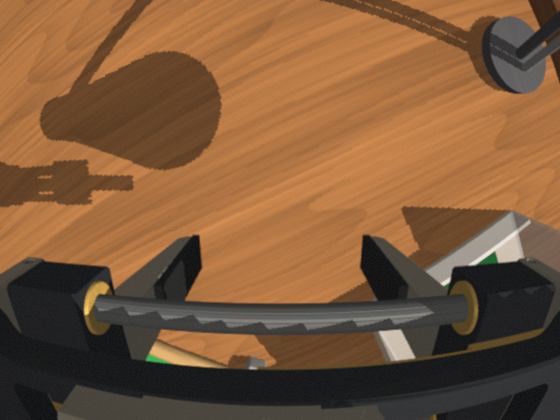

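The blue hook stands in the block at scene (345,195) / side (248,160). The purple and turquoise decoys surround it. The eye comes out of the clamp at scene (205,212) / side (318,247). I'll enlarge these areas next.

```bash
python3 -c "
from h import *
crop('scene0',290,150,130,110,6,'c1');crop('scene0',180,190,100,130,5,'c2')
crop('side0',200,110,120,110,6,'c3');crop('side0',290,200,90,100,6,'c4')"
```

```text
(no output)
```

View pics/c1.png

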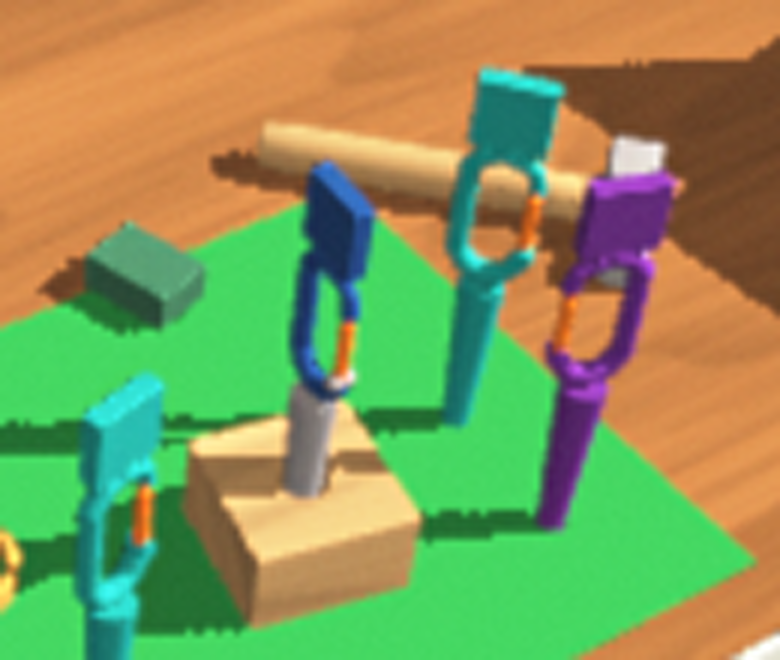

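View pics/c2.png

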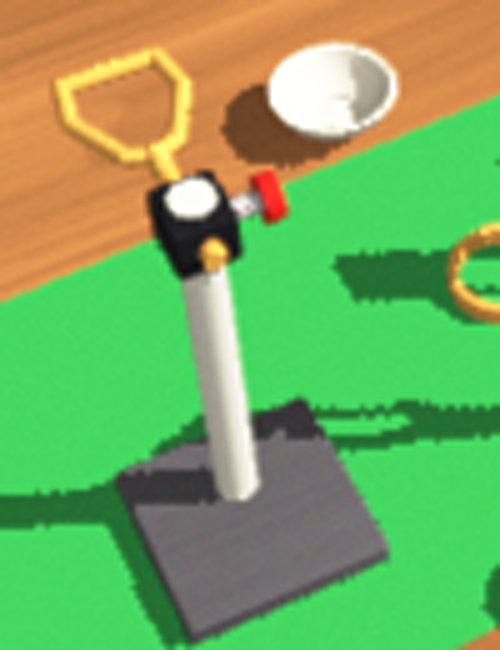

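View pics/c3.png

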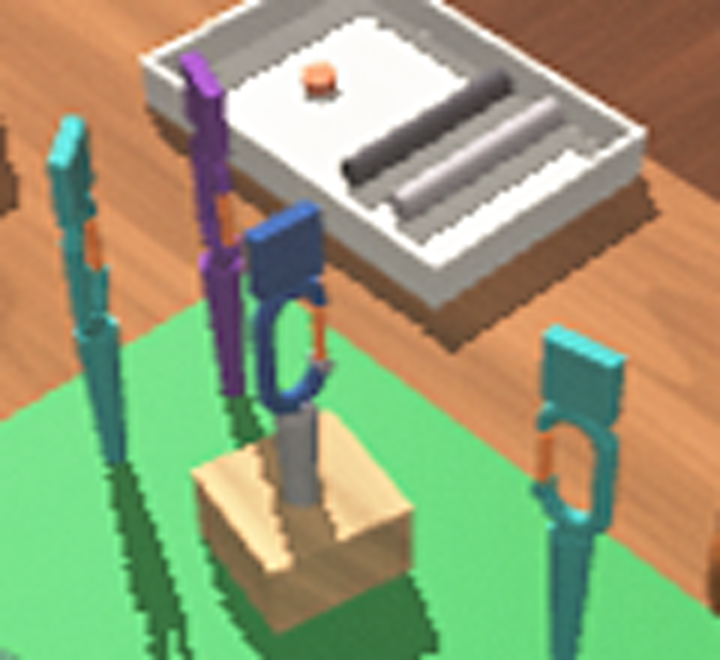

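View pics/c4.png

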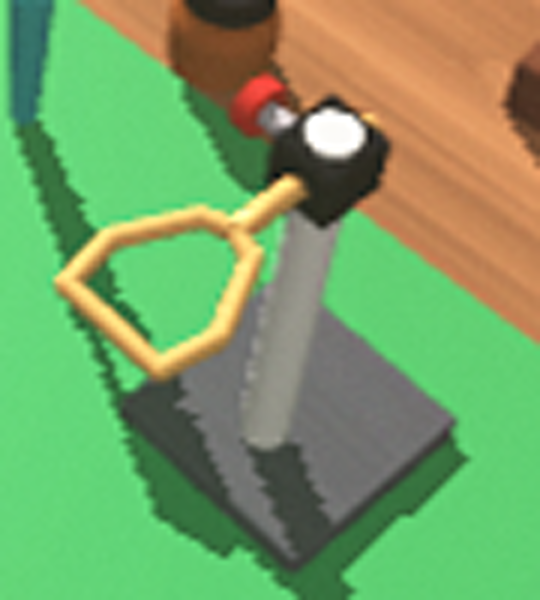

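Run:
```python
from h import *
np.set_printoptions(precision=2,suppress=True)
S=load('scene0');D=load('side0')
def c1(x,y):return ray(S,290+x/6,150+y/6)
def c2(x,y):return ray(S,180+x/5,190+y/5)
def c3(x,y):return ray(D,200+x/6,110+y/6)
def c4(x,y):return ray(D,290+x/6,200+y/6)
def T(n,a,b): print(n,*tri([a,b]))
T('tab',c1(340,222),c3(285,251))
T('tabTL/L',c1(312,180),c3(249,243));T('tabTR',c1(366,214),c3(320,205))
T('gate',c1(345,348),c3(320,330));T('spine',c1(305,315),c3(266,342))
T('mandrel at block',c1(305,485),c3(300,495))
for a in [(60,84),(154,54)]:
  for b in [(66,281),(158,370)]: T((a,b),c2(*a),c4(*b))
T('stem',c2(160,158),c4(240,225))
T('posttop',c2(192,197),c4(335,132))
T('postfoot',c2(238,490),c4(265,437))
T('block top L/B..',c1(188,460),c3(193,475))
for p in [(118,478),(300,402),(386,548),(192,640)]: print('base',atz(S,180+p[0]/5,190+p[1]/5,10))
for p in [(122,400),(455,425),(297,565)]: print('base side',atz(D,290+p[0]/6,200+p[1]/6,10))
for p in [(188,460),(350,405),(420,520),(255,565)]: print('blk',atz(S,290+p[0]/6,150+p[1]/6,45))
for p in [(193,475),(325,412),(412,510),(278,575)]: print('blk side',atz(D,200+p[0]/6,110+p[1]/6,45))
```

```text
tab [619.83 139.7  189.4 ] [np.float64(0.7239202477850444), np.float64(0.7239202477851348)]
tabTL/L [602.88 139.52 201.29] [np.float64(1.9418843017987966), np.float64(1.94188430179881)]
tabTR [636.88 136.3  206.97] [np.float64(1.3125967681571025), np.float64(1.312596768157089)]
gate [635.1  137.93 135.14] [np.float64(0.486150471883291), np.float64(0.48615047188327976)]
spine [610.08 140.49 137.14] [np.float64(4.481597628051414), np.float64(4.481597628051387)]
mandrel at block [619.36 140.72  38.39] [np.float64(1.055494903686192), np.float64(1.055494903686102)]
((60, 84), (66, 281)) [ 499.5  -177.79  201.68] [np.float64(19.78036342056542), np.float64(19.780363420565386)]
((60, 84), (158, 370)) [ 501.48 -197.11  194.56] [np.float64(0.9076617699242137), np.float64(0.9076617699242158)]
((154, 54), (66, 281)) [ 505.05 -153.1   194.86] [np.float64(0.31682262779096443), np.float64(0.31682262779105136)]
((154, 54), (158, 370)) [ 507.37 -173.64  189.82] [np.float64(21.39170835530404), np.float64(21.39170835530406)]
stem [ 565.35 -177.66  193.68] [np.float64(0.7423247385234111), np.float64(0.7423247385234044)]
posttop [ 608.55 -180.87  210.23] [np.float64(1.0203800901715514), np.float64(1.020380090171552)]
postfoot [ 608.28 -181.63    7.21] [np.float64(1.4489053829961704), np.float64(1.4489053829961813)]
block top L/B.. [576.36 132.81  54.75] [np.float64(30.63408666234223), np.float64(30.634086662342277)]
base [ 574.12 -226.75   10.  ]
base [ 578.26 -131.98   10.  ]
base [ 674.61 -136.16   10.  ]
base [ 672.54 -233.45   10.  ]
base side [ 577.38 -131.18   10.  ]
base side [ 667.45 -234.93   10.  ]
base side [ 571.45 -230.23   10.  ]
blk [585.48 103.23  45.  ]
blk [594.77 183.81  45.  ]
blk [664.99 167.22  45.  ]
blk [649.53  92.64  45.  ]
blk side [587.69 178.72  45.  ]
blk side [659.66 166.6   45.  ]
blk side [646.28  91.94  45.  ]
blk side [575.76 105.16  45.  ]
```

Run:
```python
from h import *
np.set_printoptions(precision=1,suppress=True)
S=load('scene0');D=load('side0')
def c1(x,y):return ray(S,290+x/6,150+y/6)
def c3(x,y):return ray(D,200+x/6,110+y/6)
for n,a,b in [('turqA',(520,80),(72,125)),('purple',(628,185),(200,65)),('turqB',(120,395),(585,345))]: print(n,*tri([c1(*a),c3(*b)]))
s=arm.get_state();print(s['ee_pos'],np.degrees(np.arctan2(s['tool_rot'][1,1],s['tool_rot'][0,1])))
```

```text
turqA [596.9 248.8 202.5] [np.float64(1.6107849351920351), np.float64(1.6107849351919976)]
purple [666.3 246.2 198.5] [np.float64(2.243497488940516), np.float64(2.2434974889404256)]
turqB [662.5   8.  198.4] [np.float64(0.7448436777416902), np.float64(0.7448436777416889)]
[283.  584.7 213.9] 64.17249724932563
```

Call:
servo_tool(
  xyz=[
    [0,0,0.05],
    [0.03,-0.04,0.08],
    [0.067,-0.089,0.085],
    [0.105,-0.138,0.085],
    [0.143,-0.187,0.085],
    [0.18,-0.236,0.085],
    [0.218,-0.285,0.085],
    [0.256,-0.334,0.085],
    [0.294,-0.383,0.085],
    [0.33,-0.43,0.085],
  ],
  turn=[0,2,5,8,11,14,17,20,20.3,20.3],
  jaw=[1,1,1,1,1,1,1,1,1,0.7],
  grip_force=45,
)

```text
time: 1.4
ee_pos: [614.2, 153.2, 299.4]
tool_rot: [[-0.995, 0.097, -0.0], [0.097, 0.995, 0.0], [0.0, 0.0, -1.0]]
contact_force: [1.4, 0.2, 1.0]
grip_width: 84.0
```

Call:
servo_tool(
  xyz=[
    [0.0068,-0.0155,0],
    [0.0068,-0.0155,-0.02],
    [0.0068,-0.0155,-0.04],
    [0.0068,-0.0155,-0.04],
    [0.0068,-0.0155,-0.04],
    [0.0068,-0.0155,-0.04],
    [0.0068,-0.0155,-0.04],
    [0.0068,-0.0155,-0.04],
    [0.0068,-0.0155,-0.04],
    [0.0068,-0.0155,-0.04],
  ],
  turn=[0,0,0,0,0,0,0,0,0,0],
  jaw=[0.6,0.6,0.6,0.6,0.6,0.6,0.6,0.6,0.6,0.6],
)

```text
time: 2.65
ee_pos: [620.0, 139.5, 259.6]
tool_rot: [[-0.995, 0.096, 0.0], [0.096, 0.995, 0.0], [-0.0, 0.0, -1.0]]
contact_force: [0.5, -0.5, 1.3]
grip_width: 55.4
```

Run:
```python
from h import *
grab('wrist','w1');grab('scene','s1')
crop('s1',290,100,130,150,4,'s1c')
print(arm.get_state()['ee_pos'],arm.get_state()['contact_force'])
f=load('w1')
for p in [(620,139.6,208),(603,141.2,208),(637,138,208),(503.3,-175.1,194.7)]: print(proj(f,p,True))
```

```text
[619.99870983 139.53382588 259.53371334] [0.14876687 0.49592104 0.10110469]
(np.float64(281.25615834975946), np.float64(223.8254653199673))
(np.float64(281.1937495654474), np.float64(200.2788588629247))
(np.float64(281.31400270788396), np.float64(246.39087565103117))
(np.float64(-30.142034564308062), np.float64(135.95656014632038))
```

View pics/w1.png

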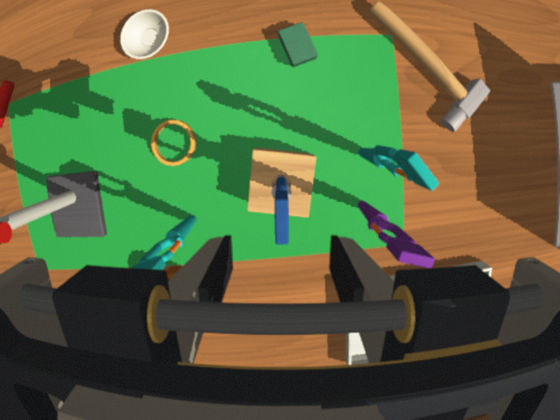

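View pics/s1c.png

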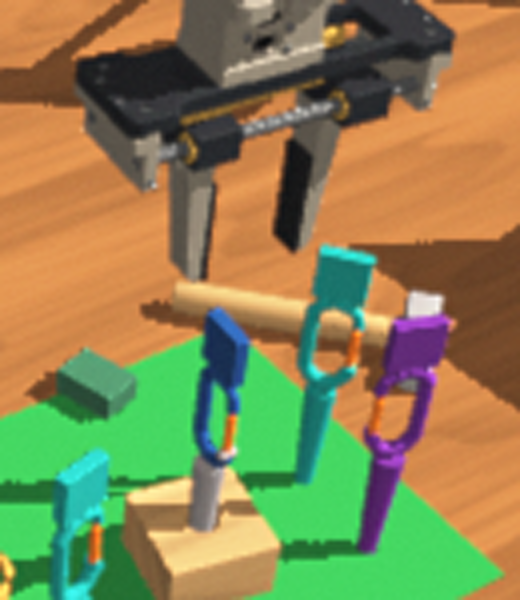

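```bash
python3 -c "
from h import *
crop('w1',240,140,90,110,6,'w1c')"
```

```text
(no output)
```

View pics/w1c.png

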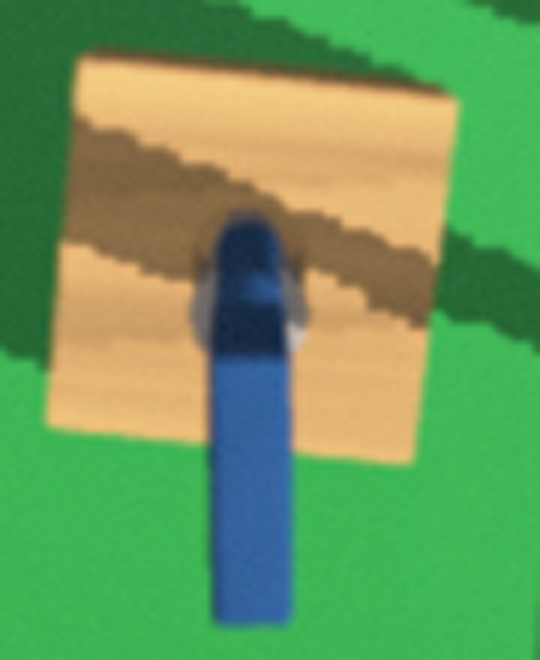

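Call:
servo_tool(
  xyz=[
    [-0.001,0,-0.03],
    [-0.001,0,-0.055],
    [-0.001,0,-0.075],
    [-0.001,0,-0.085],
    [-0.001,0,-0.085],
    [-0.001,0,-0.085],
    [-0.001,0,-0.085],
    [-0.001,0,-0.085],
    [-0.001,0,-0.085],
    [-0.001,0,-0.085],
  ],
  turn=[0,0,0,0,0,0,0,0,0,0],
  jaw=[0.6,0.6,0.6,0.6,0.5,0.3,0.2,0.1,0,0],
)

```text
time: 4.0
ee_pos: [619.2, 139.9, 174.9]
tool_rot: [[-0.995, 0.096, 0.001], [0.096, 0.995, 0.001], [-0.001, 0.001, -1.0]]
contact_force: [-1.0, 0.7, 1.8]
grip_width: 10.1
```

Call:
servo_tool(
  xyz=[
    [0,0,0],
    [0,0,0],
    [0,0,0],
    [0,0,0],
    [0,0,0.005],
    [0,0,0.02],
    [0,0,0.04],
    [0,0,0.06],
    [0,0,0.08],
    [0,0,0.1],
  ],
  turn=[0,0,0,0,0,0,0,0,0,0],
  jaw=[0,0,0,0,0,0,0,0,0,0],
)

```text
time: 5.25
ee_pos: [618.8, 139.2, 275.7]
tool_rot: [[-0.995, 0.097, -0.0], [0.097, 0.995, -0.0], [0.0, -0.0, -1.0]]
contact_force: [-0.4, -0.0, -3.4]
grip_width: 9.5
```

Call:
servo_tool(
  xyz=[
    [-0.008,-0.012,0],
    [-0.028,-0.036,0],
    [-0.052,-0.068,0],
    [-0.076,-0.104,0],
    [-0.1,-0.142,0],
    [-0.122,-0.18,0],
    [-0.142,-0.218,0],
    [-0.156,-0.254,-0.01],
    [-0.164,-0.284,-0.02],
    [-0.164,-0.304,-0.03],
  ],
  turn=[0,0,0.5,1,1.5,1.5,1.5,1.5,1.5,1.5],
  jaw=[0,0,0,0,0,0,0,0,0,0],
)

```text
time: 6.5
ee_pos: [452.5, -166.5, 243.7]
tool_rot: [[-0.997, 0.073, -0.001], [0.073, 0.997, 0.0], [0.001, 0.0, -1.0]]
contact_force: [0.1, 0.1, -3.2]
grip_width: 9.9
```

Call:
servo_tool(
  xyz=[
    [0,-0.006,-0.008],
    [0,-0.008,-0.014],
    [0,-0.008,-0.018],
    [0,-0.008,-0.018],
    [0,-0.008,-0.018],
    [0,-0.008,-0.018],
    [0,-0.008,-0.018],
    [0,-0.008,-0.018],
    [0,-0.008,-0.018],
    [0,-0.008,-0.018],
  ],
  turn=[0,0,0,0,0,0,0,0,0,0],
  jaw=[0,0,0,0,0,0,0,0,0,0],
)

```text
time: 7.75
ee_pos: [455.1, -172.5, 226.6]
tool_rot: [[-0.998, 0.07, 0.0], [0.07, 0.998, 0.0], [-0.0, 0.0, -1.0]]
contact_force: [0.1, 0.5, -2.9]
grip_width: 9.3
```

Run:
```python
from h import *
for n in ['scene','side','wrist']: grab(n,n[0]+n[1]+'2')
s=arm.get_state();print(s['time'],s['ee_pos'],s['contact_force'],s['ft_torque'])
crop('sc2',150,120,130,130,6,'sc2c');crop('si2',250,150,130,130,6,'si2c')
```

```text
7.9 [ 455.03859624 -172.44092516  226.59803426] [ 0.37956437 -0.00810443 -3.03050301] [-0.02331365 -0.05850651  0.05678926]
```

View pics/sc2c.png

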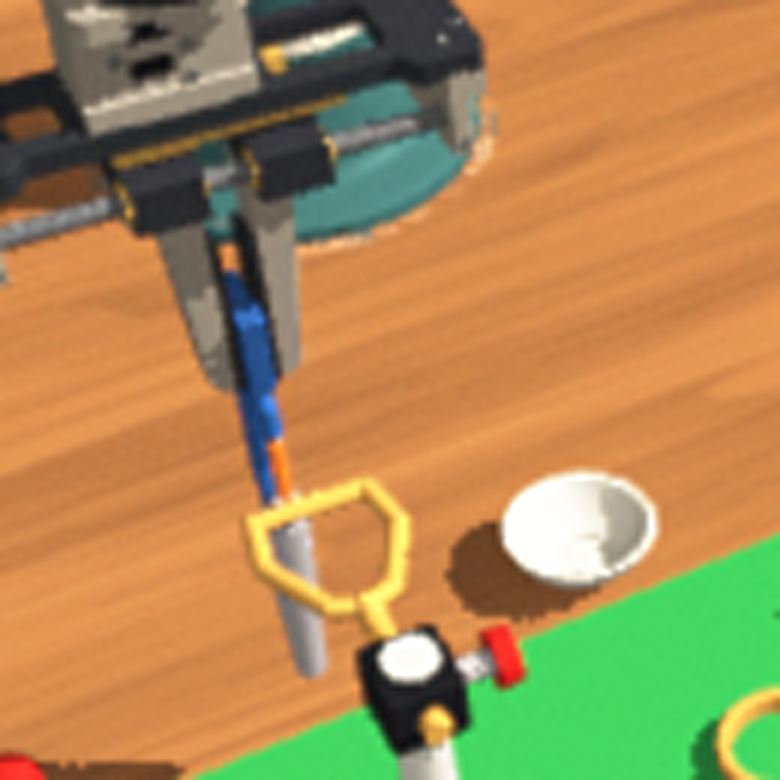

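View pics/si2c.png

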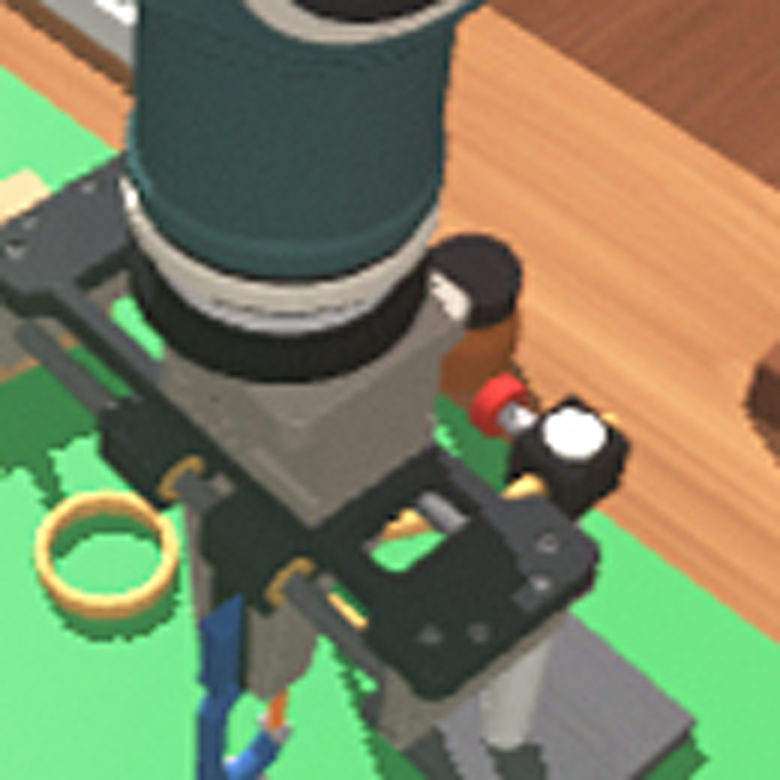

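View pics/wr2.png

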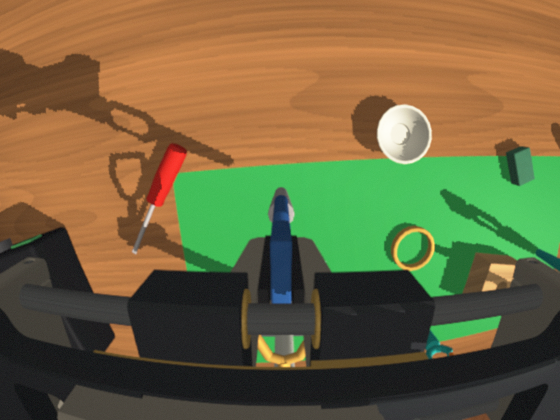

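Run:
```python
from h import *
f=load('sc2');g=load('si2');w=load('wr2')
th=np.radians(-4)
t=np.array([455,-172.4,242.6]);ex=np.array([np.cos(th),np.sin(th),0])
for n,p in dict(foot=t-[0,0,180.5],fb=t-[0,0,92],mouth=t+15*ex-[0,0,47.5],gpiv=t+15*ex-[0,0,72.5],gtip=t+15*ex-[0,0,42.5],nose=t+16*ex-[0,0,39.5],tabR=t+17*ex+[0,0,17.5],tabL=t-17*ex+[0,0,17.5]).items():
    a=np.array(proj(f,p));b=np.array(proj(g,p)); print(n,(a-[150,120])*6,(b-[250,150])*6,proj(w,p,True))
crop('wr2',230,160,110,220,3,'wr2c');crop('si2',270,230,80,80,8,'si2d');crop('sc2',170,150,60,90,8,'sc2d')
```

```text
foot [311.77424841 664.45341318] [229.30649998 896.49597445] (np.float64(281.19970574785106), np.float64(192.7041726971618))
fb [280.98045981 511.02404922] [237.24601248 775.3037524 ] (np.float64(281.27145627057206), np.float64(214.85105622458684))
mouth [276.61517059 449.7589413 ] [276.48972085 680.05827762] (np.float64(281.3325257986999), np.float64(254.19626178523643))
gpiv [286.16015726 498.03296575] [273.03061646 720.1439795 ] (np.float64(281.2995283609376), np.float64(241.43925443708812))
gtip [274.66372157 439.88943587] [277.20315005 671.79072996] (np.float64(281.33991027945154), np.float64(257.0840617507348))
nose [274.3394899  435.50698013] [279.94523147 665.07524406] (np.float64(281.3446563567928), np.float64(260.30878350802567))
tabR [251.81652113 318.60706407] [291.28175721 561.90144167] (np.float64(281.4561553447299), np.float64(308.2032200687029))
tabL [222.70497874 266.6741317 ] [206.32345397 622.8944059 ] (np.float64(281.46265326796924), np.float64(242.44496089334854))
```

View pics/wr2c.png

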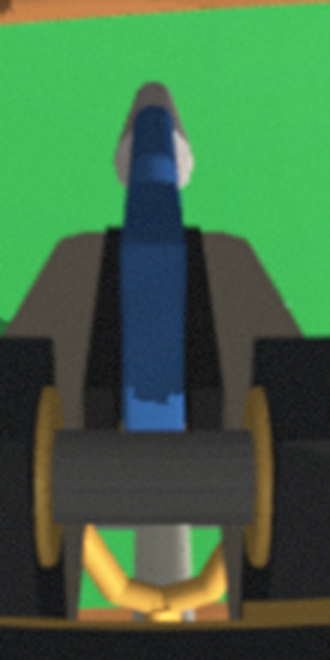

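View pics/si2d.png

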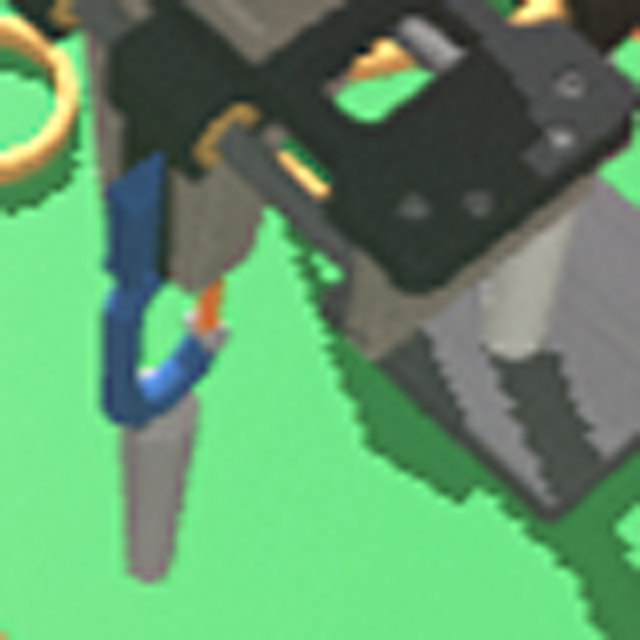

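View pics/sc2d.png

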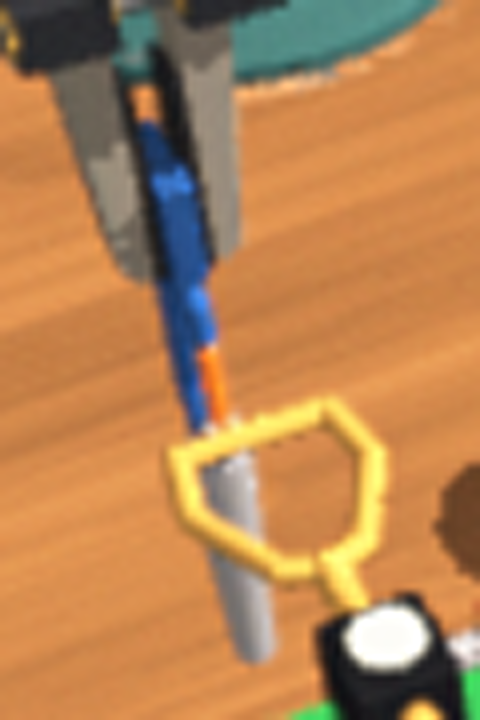

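Call:
servo_tool(
  xyz=[
    [0.005,-0.0004,0],
    [0.01,-0.0007,0],
    [0.014,-0.001,0],
    [0.018,-0.0013,0],
    [0.02,-0.0014,0],
    [0.021,-0.0015,0],
    [0.022,-0.0015,0],
    [0.023,-0.0016,0],
    [0.024,-0.0017,0],
    [0.024,-0.0017,0],
  ],
  turn=[0,0,0,0,0,0,0,0,0,0],
  jaw=[0,0,0,0,0,0,0,0,0,0],
)

```text
time: 9.15
ee_pos: [479.1, -174.2, 226.6]
tool_rot: [[-0.998, 0.07, 0.0], [0.07, 0.998, -0.0], [-0.0, -0.0, -1.0]]
contact_force: [-0.3, 0.5, -2.5]
grip_width: 9.5
```

Run:
```python
from h import *
grab('scene','sc3')
s=arm.get_state();print(s['time'],s['ee_pos'],s['contact_force'],s['ft_torque'])
crop('sc3',170,150,60,90,8,'sc3d');crop('sc3',0,0,1,1,1,'x')
```

```text
9.2 [ 479.01435704 -174.14455523  226.55891512] [ 0.31750992  0.1532967  -4.01306978] [-0.01806884  0.01736565 -0.03609216]
```

View pics/sc3d.png

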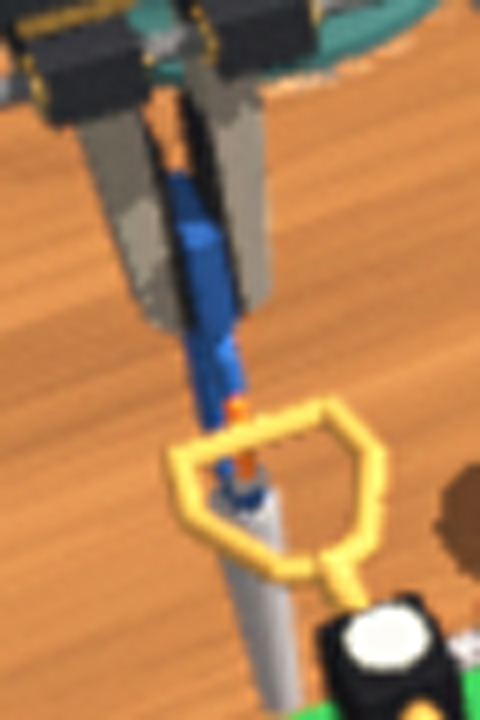

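Call:
servo_tool(
  xyz=[
    [0.0005,0,0],
    [0.001,0,0],
    [0.0015,0,0],
    [0.002,0,0],
    [0.0025,0,0],
    [0.003,0,0],
    [0.0035,0,0],
    [0.004,0,0],
    [0.004,0,0],
    [0.004,0,0],
  ],
  turn=[0,0,0,0,0,0,0,0,0,0],
  jaw=[0,0,0,0,0,0,0,0,0,0],
)

```text
time: 10.45
ee_pos: [482.9, -174.2, 226.5]
tool_rot: [[-0.998, 0.07, -0.0], [0.07, 0.998, 0.0], [0.0, 0.0, -1.0]]
contact_force: [-1.1, -0.6, -3.1]
grip_width: 9.7
```

Run:
```python
from h import *
s=arm.get_state();print(s['time'],s['ee_pos'],s['contact_force'],s['ft_torque'])
```

```text
10.45 [ 482.85515929 -174.15775316  226.5069686 ] [-1.06154532 -0.58203673 -3.05881047] [-0.02811891  0.46483953 -0.06276905]
```

Call:
servo_tool(
  xyz=[
    [0.0005,0,0],
    [0.001,0,0],
    [0.0015,0,0],
    [0.002,0,0],
    [0.0025,0,0],
    [0.003,0,0],
    [0.0035,0,0],
    [0.004,0,0],
    [0.004,0,0],
    [0.004,0,0],
  ],
  turn=[0,0,0,0,0,0,0,0,0,0],
  jaw=[0,0,0,0,0,0,0,0,0,0],
)

```text
time: 11.7
ee_pos: [487.0, -174.2, 226.6]
tool_rot: [[-0.998, 0.07, 0.0], [0.07, 0.998, -0.0], [-0.0, -0.0, -1.0]]
contact_force: [-1.4, -0.4, -2.6]
grip_width: 9.7
```

Run:
```python
from h import *
s=arm.get_state();print(s['time'],s['ee_pos'],s['contact_force'],s['ft_torque'])
```

```text
11.7 [ 487.02555858 -174.18512042  226.58985175] [-1.43338058 -0.43566315 -2.62279135] [-0.13740167  0.6335741   0.01115962]
```

Call:
servo_tool(
  xyz=[
    [0.0005,0,0],
    [0.001,0,0],
    [0.0015,0,0],
    [0.002,0,0],
    [0.0025,0,0],
    [0.003,0,0],
    [0.0035,0,0],
    [0.004,0,0],
    [0.004,0,0],
    [0.004,0,0],
  ],
  turn=[0,0,0,0,0,0,0,0,0,0],
  jaw=[0,0,0,0,0,0,0,0,0,0],
)

```text
time: 12.95
ee_pos: [491.0, -173.9, 226.5]
tool_rot: [[-0.998, 0.07, -0.0], [0.07, 0.998, 0.0], [0.0, 0.0, -1.0]]
contact_force: [-3.1, -0.0, -3.0]
grip_width: 10.1
```

Run:
```python
from h import *
grab('scene','sc4');grab('side','si4')
s=arm.get_state();print(s['time'],s['ee_pos'],s['contact_force'],s['ft_torque'])
crop('sc4',170,150,60,90,8,'sc4d');crop('si4',280,210,80,80,8,'si4d')
```

```text
13.05 [ 491.00706663 -173.9957528   226.51663318] [-2.72772521 -0.14992881 -3.22735623] [ 0.07830048  0.81958723 -0.01592347]
```

View pics/sc4d.png

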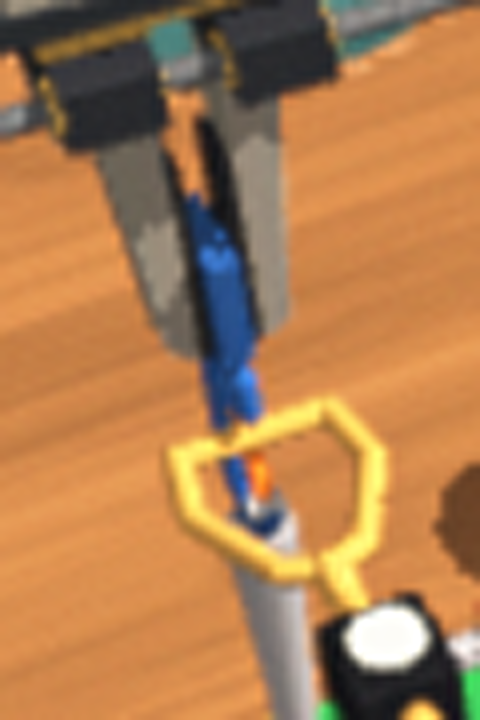

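View pics/si4d.png

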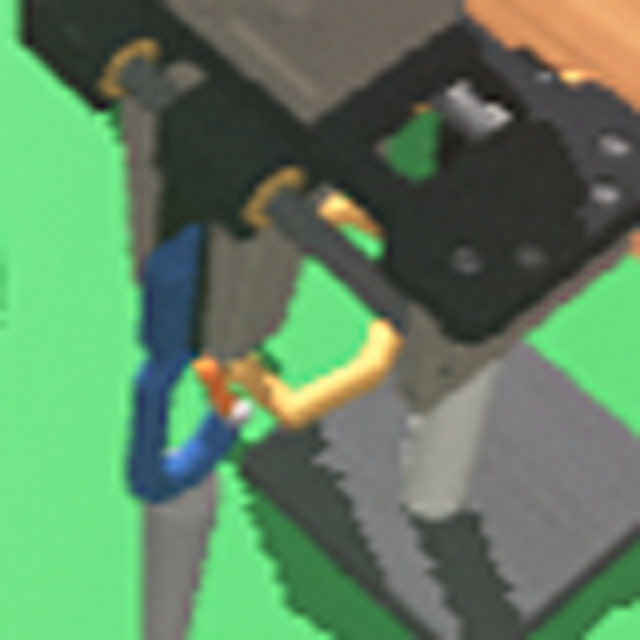

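The side crop shows the gate swung inward at (215,385) with the bar against it, and the force is about 3 N. I'll keep going.

Call:
servo_tool(
  xyz=[
    [0.0005,0,0],
    [0.001,0,0],
    [0.0015,0,0],
    [0.002,0,0],
    [0.0025,0,0],
    [0.003,-0.0001,0],
    [0.0035,-0.0002,0],
    [0.004,-0.0003,0],
    [0.004,-0.0003,0],
    [0.004,-0.0003,0],
  ],
  turn=[0,0,0,0,0,0,0,0,0,0],
  jaw=[0,0,0,0,0,0,0,0,0,0],
)

```text
time: 14.3
ee_pos: [495.0, -174.4, 226.6]
tool_rot: [[-0.998, 0.07, -0.0], [0.07, 0.998, 0.0], [0.0, 0.0, -1.0]]
contact_force: [-3.8, -0.0, -3.9]
grip_width: 9.3
```

Run:
```python
from h import *
s=arm.get_state();print(s['time'],s['ee_pos'],s['contact_force'],s['ft_torque'])
```

```text
14.3 [ 495.01479252 -174.39466239  226.55966902] [-3.80058661 -0.00843958 -3.88241767] [ 0.11530339  1.00628828 -0.03051169]
```

Call:
servo_tool(
  xyz=[
    [0.0003,0,0],
    [0.0006,0,0],
    [0.0009,0,0],
    [0.0012,0,0],
    [0.0015,0,0],
    [0.0015,0,0],
    [0.0015,0,0],
    [0.0015,0,0],
    [0.0015,0,0],
    [0.0015,0,0],
  ],
  turn=[0,0,0,0,0,0,0,0,0,0],
  jaw=[0,0,0,0,0,0,0,0,0,0],
)

```text
time: 15.55
ee_pos: [496.6, -174.4, 226.6]
tool_rot: [[-0.998, 0.07, 0.0], [0.07, 0.998, 0.0], [-0.0, 0.0, -1.0]]
contact_force: [-3.8, 0.0, -4.2]
grip_width: 9.9
```

Run:
```python
from h import *
grab('scene','sc5');grab('side','si5')
s=arm.get_state();print(s['time'],s['ee_pos'],s['contact_force'],s['ft_torque'])
crop('sc5',170,150,60,90,8,'sc5d');crop('si5',280,210,80,80,8,'si5d')
```

```text
15.65 [ 496.5574662  -174.43890317  226.58733331] [-3.69079477  0.28819762 -4.43997109] [ 0.08172867  1.01141554 -0.02086502]
```

View pics/sc5d.png

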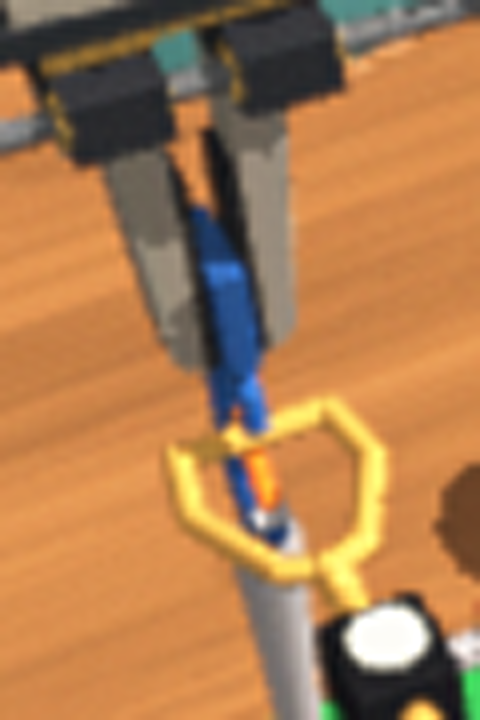

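View pics/si5d.png

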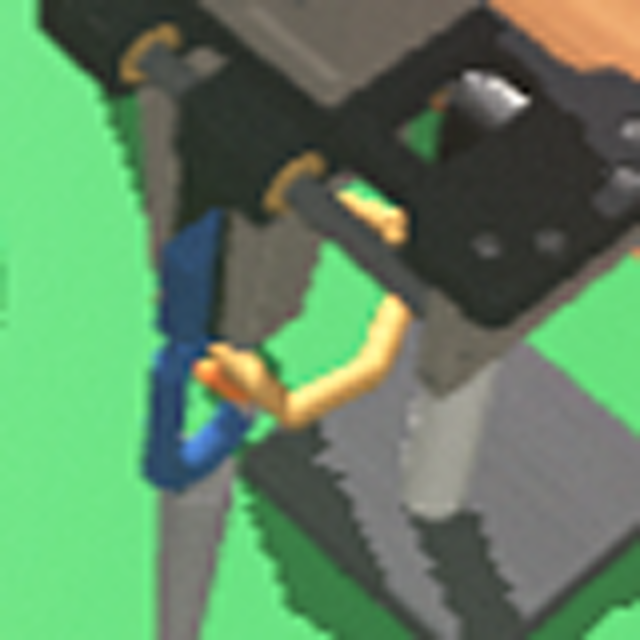

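Call:
servo_tool(
  xyz=[
    [0.0003,0,0],
    [0.0006,0,0],
    [0.0009,0,0],
    [0.0012,0,0],
    [0.0012,0,0],
    [0.0012,0,0],
    [0.0012,0,0],
    [0.0012,0,0],
    [0.0012,0,0],
    [0.0012,0,0],
  ],
  turn=[0,0,0,0,0,0,0,0,0,0],
  jaw=[0,0,0,0,0,0,0,0,0,0],
)

```text
time: 16.9
ee_pos: [497.7, -174.5, 226.6]
tool_rot: [[-0.998, 0.07, 0.0], [0.07, 0.998, 0.0], [-0.0, 0.0, -1.0]]
contact_force: [-4.9, 0.5, -4.3]
grip_width: 9.8
```

Run:
```python
from h import *
s=arm.get_state();print(s['time'],s['ee_pos'],s['contact_force'],s['ft_torque'])
```

```text
16.9 [ 497.72220053 -174.45840176  226.57200757] [-4.8949109   0.48455798 -4.29223849] [0.13830576 1.20969423 0.01974928]
```

Call:
servo_tool(
  xyz=[
    [0,0,-0.0005],
    [0,0,-0.001],
    [0,0,-0.0015],
    [0,0,-0.002],
    [0,0,-0.0025],
    [0,0,-0.003],
    [0,0,-0.0035],
    [0,0,-0.004],
    [0,0,-0.0045],
    [0,0,-0.0045],
  ],
  turn=[0,0,0,0,0,0,0,0,0,0],
  jaw=[0,0,0,0,0,0,0,0,0,0],
)

```text
time: 18.15
ee_pos: [497.8, -174.4, 222.0]
tool_rot: [[-0.998, 0.07, 0.0], [0.07, 0.998, 0.0], [-0.0, 0.0, -1.0]]
contact_force: [-3.3, 0.2, -3.8]
grip_width: 9.7
```

Run:
```python
from h import *
s=arm.get_state();print(s['time'],s['ee_pos'],s['contact_force'],s['ft_torque'])
```

```text
18.15 [ 497.8091449  -174.42935195  222.04004025] [-3.31569573  0.22026119 -3.76169125] [0.11248207 0.83187135 0.0046021 ]
```

Nothing is catching on the nose. I'll lower another 6 mm.

Call:
servo_tool(
  xyz=[
    [0,0,-0.0006],
    [0,0,-0.0012],
    [0,0,-0.0018],
    [0,0,-0.0024],
    [0,0,-0.003],
    [0,0,-0.0036],
    [0,0,-0.0042],
    [0,0,-0.0048],
    [0,0,-0.0054],
    [0,0,-0.006],
  ],
  turn=[0,0,0,0,0,0,0,0,0,0],
  jaw=[0,0,0,0,0,0,0,0,0,0],
)

```text
time: 19.4
ee_pos: [498.8, -174.6, 216.7]
tool_rot: [[-0.998, 0.07, 0.002], [0.07, 0.998, -0.0], [-0.002, -0.0, -1.0]]
contact_force: [-0.4, 0.3, -3.2]
grip_width: 9.8
```

Run:
```python
from h import *
grab('scene','sc6');grab('side','si6')
s=arm.get_state();print(s['time'],s['ee_pos'],s['contact_force'],s['ft_torque'])
crop('sc6',170,150,60,90,8,'sc6d');crop('si6',280,210,80,80,8,'si6d')
```

```text
19.5 [ 498.40929077 -174.52459782  216.49643904] [-0.25640732 -0.34685597 -2.14037349] [ 0.02218236 -0.01013667 -0.00098571]
```

View pics/sc6d.png

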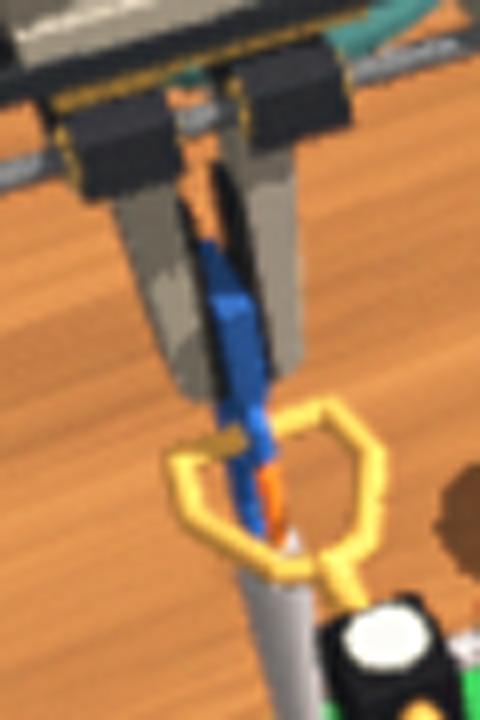

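View pics/si6d.png

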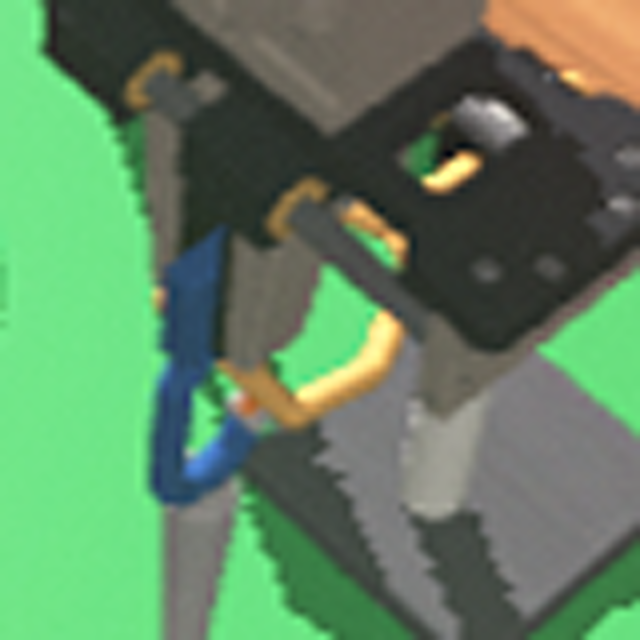

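The gate has snapped shut: the lateral force is gone, and in the scene view the nose lies in front of the bar. Next I'll centre the arch over the bar and lower.

Call:
servo_tool(
  xyz=[
    [0.001,-0.0001,-0.001],
    [0.002,-0.0002,-0.002],
    [0.003,-0.0003,-0.003],
    [0.004,-0.0004,-0.004],
    [0.0045,-0.0004,-0.005],
    [0.0045,-0.0004,-0.0055],
    [0.0045,-0.0004,-0.006],
    [0.0045,-0.0004,-0.0065],
    [0.0045,-0.0004,-0.0065],
    [0.0045,-0.0004,-0.0065],
  ],
  turn=[0,0,0,0,0,0,0,0,0,0],
  jaw=[0,0,0,0,0,0,0,0,0,0],
)

```text
time: 20.75
ee_pos: [502.3, -174.9, 209.7]
tool_rot: [[-0.998, 0.07, 0.0], [0.07, 0.998, 0.0], [-0.0, 0.0, -1.0]]
contact_force: [-0.3, -0.7, -2.6]
grip_width: 9.4
```

Run:
```python
from h import *
s=arm.get_state();print(s['time'],s['ee_pos'],s['contact_force'],s['ft_torque'])
```

```text
20.75 [ 502.27046095 -174.85958459  209.66143768] [-0.34340026 -0.70724299 -2.62039271] [ 0.02317046 -0.00475844  0.02109861]
```

Call:
servo_tool(
  xyz=[
    [0,0,-0.0002],
    [0,0,-0.0004],
    [0,0,-0.0006],
    [0,0,-0.0008],
    [0,0,-0.001],
    [0,0,-0.0012],
    [0,0,-0.0012],
    [0,0,-0.0012],
    [0,0,-0.0012],
    [0,0,-0.0012],
  ],
  turn=[0,0,0,0,0,0,0,0,0,0],
  jaw=[0,0,0,0,0,0,0,0,0,0],
)

```text
time: 22.0
ee_pos: [502.4, -174.9, 208.5]
tool_rot: [[-0.998, 0.07, 0.0], [0.07, 0.998, -0.0], [-0.0, -0.0, -1.0]]
contact_force: [-0.1, 0.2, 0.5]
grip_width: 9.7
```

Run:
```python
from h import *
F=[];T=[]
s=arm.get_state();print(s['time'],s['ee_pos'],s['contact_force'],s['ft_torque'])
grab('side','si7');crop('si7',280,210,80,80,8,'si7d');s=arm.get_state();print(s['contact_force'])
```

```text
22.0 [ 502.38255187 -174.87254065  208.50101865] [-0.06876085  0.24853841  0.54460309] [ 0.03412064 -0.00729255 -0.00109661]
[0.02041571 0.44431937 1.33748474]
```

View pics/si7d.png

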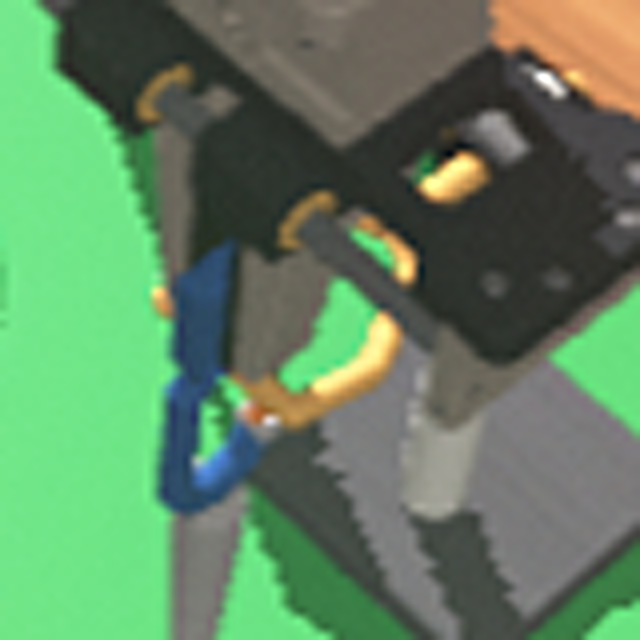

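The arch is seated and the bar now carries the weight. I'll release slowly and then withdraw upward.

Call:
servo_tool(
  xyz=[
    [0,0,0],
    [0,0,0],
    [0,0,0],
    [0,0,0],
    [0,0,0],
    [0,0,0],
    [0,0,0],
    [0,0,0],
    [0,0,0],
    [0,0,0],
  ],
  turn=[0,0,0,0,0,0,0,0,0,0],
  jaw=[0.11,0.12,0.13,0.14,0.16,0.18,0.2,0.25,0.3,0.35],
  grip_force=10,
)

```text
time: 23.3
ee_pos: [502.2, -174.9, 208.4]
tool_rot: [[-0.998, 0.07, 0.0], [0.07, 0.998, 0.0], [-0.0, 0.0, -1.0]]
contact_force: [-0.2, -0.2, -0.1]
grip_width: 31.8
```

Run:
```python
from h import *
s=arm.get_state();print(s['time'],s['ee_pos'],s['contact_force'],s['grip_width'])
grab('wrist','wr8');grab('scene','sc8');crop('sc8',160,140,80,120,6,'sc8d')
```

```text
23.3 [ 502.21279016 -174.86353287  208.39282698] [-0.16606398 -0.22349254 -0.09002866] 31.79785723245169
```

View pics/sc8d.png

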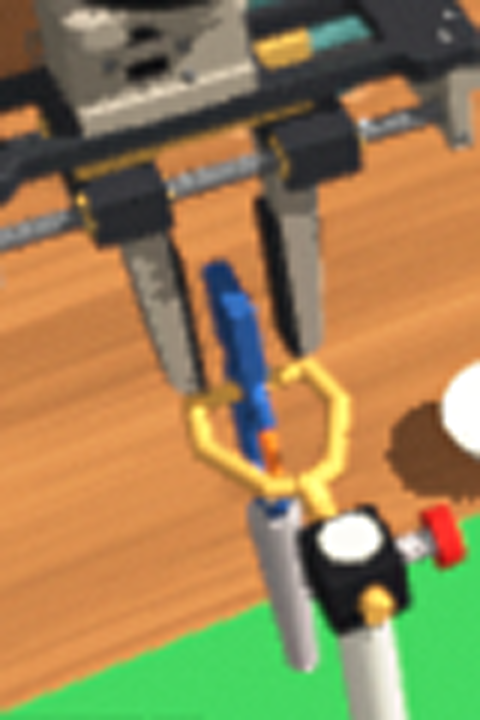

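View pics/wr8.png

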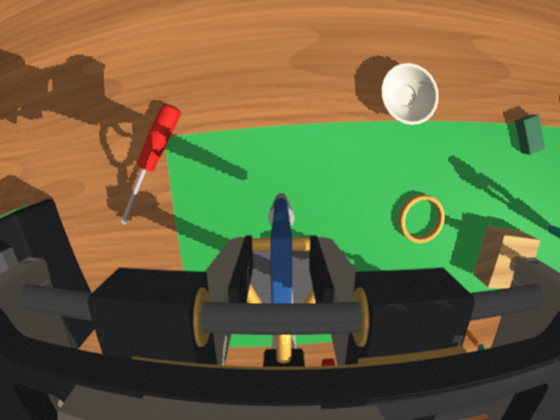

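The mandrel hangs free, centred between the open fingers. I'll rise and back off.

Call:
servo_tool(
  xyz=[
    [0,0,0.01],
    [0,0,0.03],
    [0,0,0.055],
    [0,0,0.08],
    [0,0,0.11],
    [0,0,0.14],
    [0,0.02,0.15],
    [0,0.05,0.15],
    [0,0.08,0.15],
    [0,0.1,0.15],
  ],
  turn=[0,0,0,0,0,0,0,0,0,0],
  jaw=[0.35,0.35,0.35,0.35,0.35,0.35,0.35,0.35,0.35,0.35],
)

```text
time: 24.65
ee_pos: [502.2, -73.4, 359.2]
tool_rot: [[-0.998, 0.069, 0.001], [0.069, 0.998, 0.0], [-0.001, 0.0, -1.0]]
contact_force: [-0.5, -0.3, -0.2]
grip_width: 32.6
```

Call:
servo_tool(
  xyz=[
    [0,0.03,0],
    [0,0.06,0],
    [0,0.08,0],
    [0,0.08,0],
    [0,0.08,0],
    [0,0.08,0],
    [0,0.08,0],
    [0,0.08,0],
    [0,0.08,0],
    [0,0.08,0],
  ],
  turn=[0,0,0,0,0,0,0,0,0,0],
  jaw=[0.35,0.35,0.35,0.35,0.35,0.35,0.35,0.35,0.35,0.35],
)

```text
time: 25.9
ee_pos: [502.3, 5.1, 358.4]
tool_rot: [[-0.998, 0.07, 0.0], [0.07, 0.998, 0.0], [-0.0, 0.0, -1.0]]
contact_force: [0.4, -0.1, 0.6]
grip_width: 32.6
```

Run:
```python
from h import *
s=arm.get_state();print(s['time'],s['ee_pos'],s['contact_force'],s['grip_width'])
grab('scene','sc9');grab('side','si9');crop('sc9',160,140,100,110,7,'sc9d');crop('si9',260,190,110,110,7,'si9d')
```

```text
25.9 [502.25158381   5.12732876 358.3856169 ] [ 0.37284155 -0.0542626   0.58311328] 32.55677344418736
```

View pics/sc9d.png

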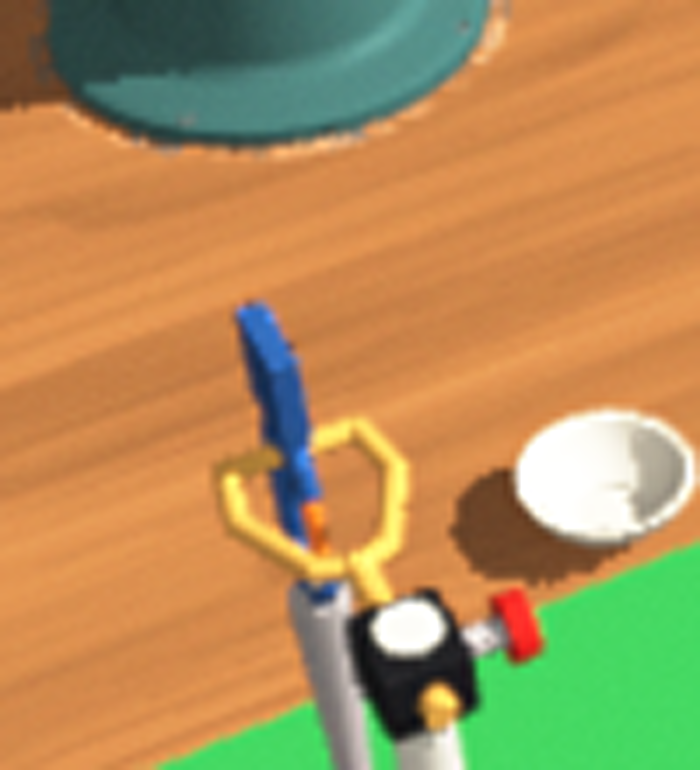

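View pics/si9d.png

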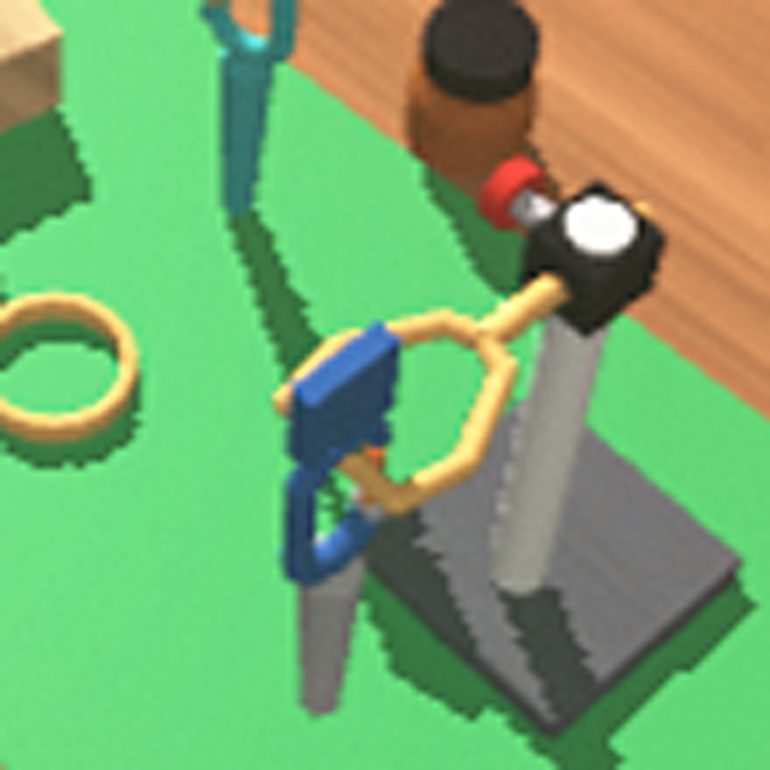

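It hangs with the gate shut and the bar inside. I'll let it settle and check that it's still.

Call:
servo_tool(
  xyz=[
    [0,0,0],
    [0,0,0],
    [0,0,0],
    [0,0,0],
    [0,0,0],
    [0,0,0],
    [0,0,0],
    [0,0,0],
    [0,0,0],
    [0,0,0],
  ],
  turn=[0,0,0,0,0,0,0,0,0,0],
  jaw=[0.35,0.35,0.35,0.35,0.35,0.35,0.35,0.35,0.35,0.35],
)

```text
time: 27.25
ee_pos: [502.2, 5.1, 358.4]
tool_rot: [[-0.998, 0.07, 0.0], [0.07, 0.998, 0.0], [-0.0, 0.0, -1.0]]
contact_force: [-0.1, 0.8, 0.4]
grip_width: 31.8
```

Call:
servo_tool(
  xyz=[
    [0,0,0],
    [0,0,0],
    [0,0,0],
    [0,0,0],
    [0,0,0],
    [0,0,0],
    [0,0,0],
    [0,0,0],
    [0,0,0],
    [0,0,0],
  ],
  turn=[0,0,0,0,0,0,0,0,0,0],
  jaw=[0.35,0.35,0.35,0.35,0.35,0.35,0.35,0.35,0.35,0.35],
)

```text
time: 28.5
ee_pos: [502.2, 5.2, 358.4]
tool_rot: [[-0.998, 0.07, 0.0], [0.07, 0.998, 0.0], [-0.0, 0.0, -1.0]]
contact_force: [-0.3, -0.4, -0.2]
grip_width: 32.1
```

Run:
```python
from h import *
for i in range(6):
    grab('side',f'q{i}')
a=[cv2.imread(f'pics/q{i}.png')[190:310,260:370].astype(int) for i in range(6)]
o=cv2.imread('pics/si9.png')[190:310,260:370].astype(int)
print([np.abs(x-a[0]).max() for x in a],[(np.abs(x-a[0]).max(2)>30).sum() for x in a],(np.abs(o-a[0]).max(2)>30).sum())
grab('scene','sc10')
crop('q5',260,190,110,110,7,'si10d')
b=cv2.imread('pics/scene0.png').astype(int);c=cv2.imread('pics/sc10.png').astype(int)
cv2.imwrite('pics/diff.png',np.clip(np.abs(b-c)*2,0,255).astype('uint8'))
print(arm.get_state()['time'])
```

```text
[np.int64(0), np.int64(8), np.int64(9), np.int64(8), np.int64(7), np.int64(6)] [np.int64(0), np.int64(0), np.int64(0), np.int64(0), np.int64(0), np.int64(0)] 0
28.85
```

View pics/si10d.png

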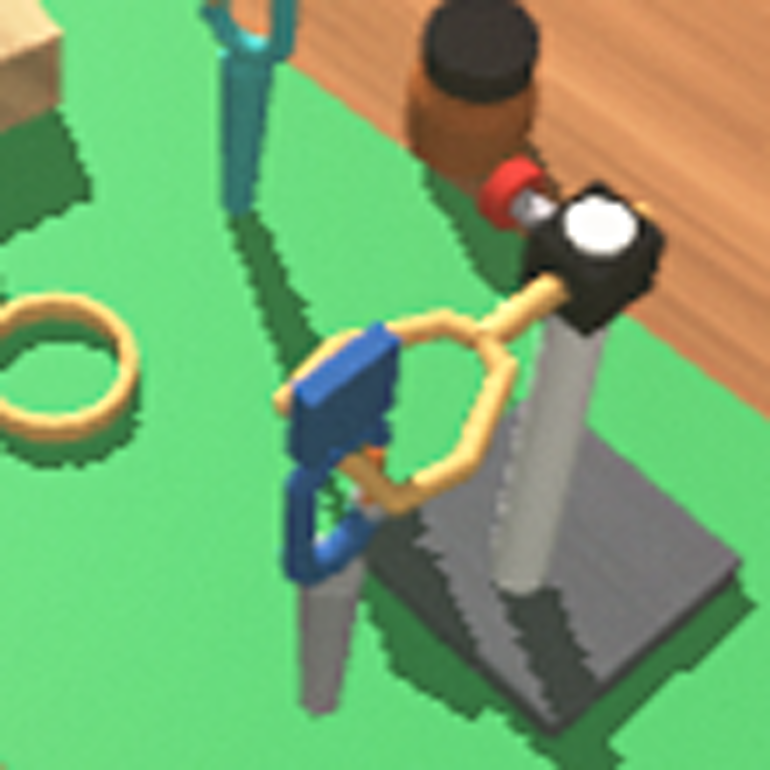

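View pics/diff.png

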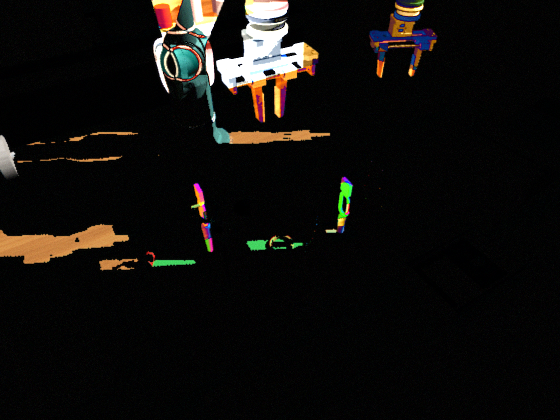

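Run:
```python
from h import *
a=cv2.imread('pics/scene0.png')[220:265,235:320];b=cv2.imread('pics/sc10.png')[220:265,235:320]
c=cv2.imread('pics/side0.png')[220:265,235:320];d=cv2.imread('pics/q5.png')[220:265,235:320]
cv2.imwrite('pics/bg.png',cv2.resize(np.vstack([np.hstack([a,b]),np.hstack([c,d])]),None,fx=4,fy=4))
```

```text
(no output)
```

View pics/bg.png

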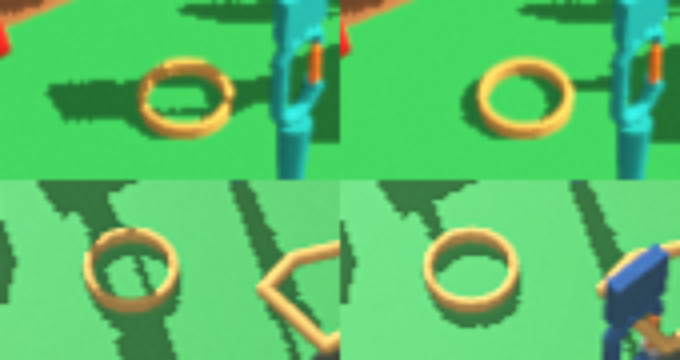

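The bangle has not moved; only the hook's shadow left it. I'm handing in now.

```bash
python3 -c "
from bench import arm
print(arm.hand_in())"
```

```text
the job is handed in; nothing more can be done
None
```

The blue snap-hook mandrel now hangs from the brass eye. I lifted it out of the block, pressed its gate onto the eye's front bar and lowered it until the gate snapped shut and the arch sat on the bar. I then let go and moved the gripper clear, and handed in at about 29 s of the 61 s allowed.

- **Force on the eye:** the highest force I read was about 5 N while pressing and about 4 N when seating the arch. I only read it at the end of each move, so a short peak in between would not show. Both readings are well under the 12 N limit.
- **Gate and bar:** the sideways force fell to zero as the gate snapped. The side and scene views show the bar inside the hook and the gate shut.
- **Hanging still:** six side views over the last 0.3 s, and one taken about 2.5 s earlier, show no movement.
- **Everything else on the bench:** comparing scene pictures from before and after shows only the hook, the robot and their shadows changed. The one doubtful spot was the bangle, and close-ups showed it had only lost the hook's shadow.

No check failed or disagreed with another.

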